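Turn the stud plate over in the flip nest

ROBOT

A 6-joint arm with a two-finger parallel gripper is mounted at the origin on the work surface. World frame = base frame: x ahead of the robot, y to its left, z up, the work surface at z = 0. Lengths are in m, angles in rad, forces in N, time in s.
With the tool pointing down it reaches from about 0.375 to 0.975 m from the base axis. Payload 3.8 kg.
Tool frame: the origin (TCP) lies where the fingers leave the gripper's body, on its centre line; the fingertips stand 73 mm ahead of it and the grasp point (between the pads) lies 54 mm ahead of it (nose_length is the distance from the TCP to the fingertips, in m); z points along the fingers, y is the line along which they close (so a half turn about z gives the same grasp; the last joint's range is limited). The gripper opens to 85 mm and grips with 20 to 120 N. Pads are 22 mm wide; open, the fingers measure 114 mm over their backs; the gripper's body (76 mm by 85 mm) begins 54 mm behind the grasp point. The pads swing forward as they close: fully open they stand 13 mm farther back than shut.
Start: joints at [-1.356, 0.264, 1.604, -0, 1.274, -0.037], TCP at [0.168, -0.654, 0.304] pointing down, gripper open.
Joint ranges: [-2.63, 2.63], [-0.94, 2.18], [0.31, 2.57], [-1.31, 4.45], [0, 2.66], [-2.55, 2.55]. Speed limits (rad/s): [2.57, 2.57, 3.14, 3.14, 3.14, 3.14].

INTERFACE

Orientations are given as a rotation vector (axis times angle).
In Python, from workcell import read_state, read_camera, calibration, finish_job, look_for, cut_out, tip_of, nose_length gives the robot as it stands.
- The arm moves only by the tool step_arm, never from a script. Its argument "targets" is a list of rows, each a list of 3 entries, a list of its own where there are three numbers: the turn, a rotation vector about the tool's x, y, z in rad, then the shift along the tool's x, y, z in mm, then the finger opening in mm, from 0 to 85.4. In form: [[[ax, ay, az], [x, y, z], grip], ...]. A call has 1 to 5 rows; each row shifts and turns the commanded pose from where the row before left it, along the tool's axes as they then stand; what a row does not reach is not made up. A row lasts 1/12 s, in which the tool goes at most 41.7 mm and 7.16 degrees, less where a joint would pass 70% of its speed; a pose out of reach is approached as far as the arm can. A call with a gripper value outside its range is refused whole. The fingers move at their own pace and stop on an object; "grip_force" is the grip in N (left out, the last holds). Time passes only in rows, so rows that do not move let the fingers close. It gives the time, the measured TCP pose, the force, the opening and the grip force at its end, in the units of the state.
- read_state(): the state, without advancing time (a new reading comes with each control period).
- read_camera(name): name is "scene" or "top" or "wrist"; returns the picture (480x640x3 uint8, red, green, blue); there is no depth.
- calibration(name): a dict with "camera_matrix" (3x3 intrinsics, pixels), "R" (3x3) and "t" (3): a world point X has camera coordinates R X + t. Camera axes: x right, y down, z forward; pixel columns grow to the right and rows downward; lengths in m; the calibration is good to about 2 mm. A picture is of the moment at which its call begins: read the wrist's pose just before it. calibration takes no time and is no camera call; for the wrist camera it gives the pose at the moment of the call.
- finish_job(): hands the job in; it is judged then, once.
Trained networks look in the newest picture that a camera, given by its name, has taken for a name from the list of things; names that differ only in an ending like _2 or _b are one class to them, and where a whole thing is asked for, a point or a joint stands for the part that bears it (a point fixed in the world has none). Each returns a list of dicts, best first, with "score" (0 to 1); they miss things now and then, are a little off and sometimes report something else, mostly with a low value. They report only what shows in the picture. A call takes as long as a camera call.
- look_for(camera, query): "extent" ([left, top, right, bottom] in pixels, round what is visible of it).
- cut_out(camera, query): "region" (480x640 bool, what is visible of it) and "extent" ([left, top, right, bottom] in pixels, round what is visible of it).
- tip_of(camera, query): "at" ([row, column] in pixels: a listed point, or the origin of a listed thing).
The state is a dict: "time": time; "q": joint angles; "joint_vel": joint speeds; "joint_torque": joint torques, N m; "tool_pos": TCP position; "tcp_rot": TCP orientation; "wrist_force": force on the tool from outside, world axes, zero at the start; "torque": the same for the moment, N m; "width": opening from 0.0 (shut) to 1.0 (fully open); "grip_force": force on a finger pad.
Only numpy, scipy, OpenCV 4.12 (cv2) and the standard library are available. Lean on these libraries where they do the work, as an engineer would, in place of code of your own. Each camera call takes 0.05 s, during which the arm holds its last target. There are 200 camera calls.

TASK

Put the rectangular plate that has a tall stud in the middle into the open leaf of the turnover fixture, studs up, between the leaf's walls and clear of its lip, and let go. Then swing the leaf all the way over by its handle until it is shut, so that the plate ends up studs down in the receiving nest. Leave the other two parts where they are.

Things in the scene. Friction and masses are not known exactly. Their poses are not given: they have to be found in the camera images.
- plate_boss (a point): Part to turn over: steel plate 110x80x5 mm (about 420 g) lying studs up; copper stud 16 mm diameter, 40 mm tall at its middle, to pick it up by; four short studs (8 mm diameter, 12 tall) at x +-42, y +-15 mm. Point: mid-height of the tall stud, 25 mm above the plate's underside. x along the 110 side, y along the 80 side, z out of the studded face. A half turn looks the same.
- fixture: Turnover fixture fixed to the table, grey base 160x270x10 mm. Origin: at table level right under the middle of the hinge; z up, x along the hinge, whose axis is 60 mm above the table. The swinging leaf lies open on its -y side, the receiving nest is on its +y side. Hinge cheeks at x +-75 mm are 66 mm tall.
- leaf (a joint): Angle of the leaf about the hinge: 0 = fully open, level on the -y side (start), pi/2 = upright, pi = shut, level over the nest. Light damper: unheld, it sinks to whichever side it leans to; 2 to 6 N at the handle moves it.
- leaf_load (a point): Where the middle of the plate's underside belongs when loading: on the black leaf's tray floor, 54 mm above the table, 74 mm from the hinge axis; axes as the fixture's while open. Free area 128 (x) by 100 mm (y) inside 6 mm high walls, plate's long side along x. At the hinge side a lip 10 mm wide, 8.5 mm above the floor, bounds it; when raised the plate slides under the lip, which carries it.
- leaf_handle (a point): Middle of the leaf's handle: black sleeve, 16 mm diameter, 96 mm long, parallel to the hinge, 175 mm from its axis, 60 mm above the table when open or shut. It turns freely on its bar, so a gripper holding it can keep pointing down all the way. Gap between sleeve and leaf 37 mm; its steel end arms are 100 mm apart.
- nest (a point): Receiving nest on the fixture: where the middle of the turned plate's studded face comes to lie, 54 mm from the hinge line, 59 mm above the table. Two aluminium ledges along x, 25 to 32 and 82 to 124 mm from the hinge line, tops 59 mm above the table; the studs hang between them. Axes as the fixture's.
- plain_mid (a point): Bystander: a steel plate of the same 110 x 80 x 5 mm size with four short studs but no tall stud in the middle. The point is the plate's centre.
- flange_boss (a point): Bystander: a round steel disc, 84 mm diameter, 5 mm thick, with one tall stud (16 mm diameter, 40 mm tall) in the middle. The point is the mid-height of that stud.

How it is judged:
By the outcome, as a careful person would: the job done as asked, in the order asked, and still so for the second after the job is handed in, with the robot touching nothing.
It also fails if it takes over 61 s, if anything falls off the work surface, if the arm or the gripper's body presses on something with over 40 N, if the wrist force passes 120 N, or if a joint passes its speed limit or range.

## Working session

There is one attempt and no reset: what is moved stays moved. The work goes in short steps, Python scripts to look and compute and a tool call to move; the robot and the scene stay as the last step left them, time stands still between calls to the robot, and variables do not carry over. Pictures are saved under pics/ and viewed, at most 10 in all, crops included, and the job is handed in when it is done.

Besides the shell and the picture viewer there is one more tool, called as a command line: name --argument value ..., lists and objects as JSON in quotes. step_arm: Moves the arm, as the interface text tells. Its arguments: {"type":"object","properties":{"targets":{"type":"array","items":{"type":"array"}},"grip_force":{"type":"number"}},"required":["targets"]}

```bash
mkdir -p pics; ls
cat > h.py <<'E'
import numpy as np, cv2
from workcell import *
from scipy.spatial.transform import Rotation as Ro
def ray(cam,rc,z):
    c=calibration(cam);R=np.array(c['R']);t=np.array(c['t']);K=np.array(c['camera_matrix'])
    d=R.T@np.linalg.solve(K,[rc[1],rc[0],1.]);o=-R.T@t
    return o+d*(z-o[2])/d[2]
def proj(cam,X):
    c=calibration(cam);p=np.array(c['camera_matrix'])@(np.array(c['R'])@np.array(X)+np.array(c['t']));return p[:2]/p[2]
def save(cam,name):
    im=read_camera(cam);cv2.imwrite('pics/'+name,im[:,:,::-1]);return im
E
python3 - <<'E'
from h import *
np.set_printoptions(precision=4,suppress=True)
a=save('scene','s0.png');b=save('top','t0.png')
cv2.imwrite('pics/both.png',cv2.resize(np.vstack([a,b])[:,:,::-1],None,fx=.625,fy=.625))
Z=dict(plate_boss=.025,fixture=0,leaf_load=.054,leaf_handle=.06,nest=.059,plain_mid=.0025,flange_boss=.025)
for cam in('top','scene'):
  for n,z in Z.items():
    for r in tip_of(cam,n)[:2]: print(cam,n,round(r['score'],2),np.array(r['at']),ray(cam,r['at'],z))
s=read_state();print(s['time'],s['tool_pos'],s['tcp_rot'],s['wrist_force'],nose_length if not callable(nose_length) else nose_length())
E
```

```text
pics
top plate_boss 0.81 [219.5 166.6] [0.6027 0.3224 0.025 ]
top fixture 0.85 [228.6 326.8] [ 0.5448 -0.0127  0.    ]
top leaf_load 0.86 [221.6 360.6] [ 0.5385 -0.0821  0.054 ]
top leaf_handle 0.75 [210.7 411.9] [ 0.5463 -0.1896  0.06  ]
top leaf_handle 0.64 [229.4 328.3] [ 0.5294 -0.0137  0.06  ]
top nest 0.83 [221.3 304.8] [0.5528 0.0318 0.059 ]
top plain_mid 0.8 [302.2 166.8] [0.4308 0.3402 0.0025]
top flange_boss 0.6 [246.9 476. ] [ 0.4599 -0.3172  0.025 ]
scene plate_boss 0.68 [213.  433.7] [0.5998 0.3234 0.025 ]
scene fixture 0.98 [269.9 313.4] [ 0.5403 -0.0125 -0.    ]
scene fixture 0.52 [185.5 393.8] [ 0.4391  0.3451 -0.    ]
scene leaf_load 0.7 [275.  289.2] [ 0.5557 -0.0873  0.054 ]
scene nest 0.91 [241.9 332.7] [0.5424 0.0434 0.059 ]
scene plain_mid 0.7 [183.8 390. ] [0.4292 0.3398 0.0025]
scene flange_boss 0.93 [310.7 171.2] [ 0.4583 -0.3233  0.025 ]
0.8 [ 0.1682 -0.6537  0.304 ] [ 3.1166  0.3944 -0.    ] [-0.4391  0.6758  1.1112] 0.0726
```

View pics/both.png

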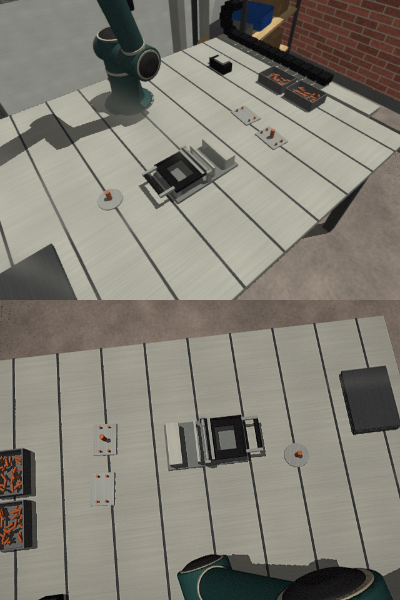

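The two stacked views show the boss plate at top (166,219), the plain plate at (167,302), the disc at (476,247) and the fixture around (330,225) with its leaf to the right (−y). I'll zoom in to get the yaws.

Run:
```python
from h import *
a=cv2.imread('pics/t0.png')
f=cv2.resize(a[170:280,255:435],(800,489),interpolation=cv2.INTER_CUBIC)
cv2.imwrite('pics/f.png',f)
read_camera('top')
for n in('plate_boss','fixture','leaf'):
  for r in cut_out('top',n)[:1]:
    c,_=cv2.findContours(r['region'].astype('uint8'),0,1);c=max(c,key=cv2.contourArea)[:,0]
    z=.005 if n=='plate_boss' else .0 if n=='fixture' else .06
    P=np.array([ray('top',(y,x),z)[:2] for x,y in c],dtype=np.float32)
    print(n,r['score'],r['extent'],cv2.minAreaRect(P))
# red studs
h=cv2.cvtColor(a[190:245,140:195],cv2.COLOR_BGR2HSV)
m=((h[...,1]>110)&((h[...,0]<15)|(h[...,0]>170))).astype('uint8')
n,_,st,ce=cv2.connectedComponentsWithStats(m)
for s,c in zip(st[1:],ce[1:]):print(s[4],ray('top',(c[1]+190,c[0]+140),.017))
```

```text
plate_boss 0.67 [149.0, 199.3, 185.1, 248.3] ((0.6019328832626343, 0.32669246196746826), (0.08010467141866684, 0.1109505370259285), 85.74394226074219)
fixture 0.71 [259.7, 182.7, 422.0, 274.4] ((0.5540869832038879, -0.04447111487388611), (0.33131325244903564, 0.17912748456001282), 89.4378890991211)
leaf 0.88 [323.9, 182.5, 417.1, 256.9] ((0.5429955124855042, -0.10379084944725037), (0.1907317042350769, 0.1448240429162979), 89.65453338623047)
13 [0.64059562 0.30765065 0.017     ]
14 [0.64240727 0.33693654 0.017     ]
83 [0.60434032 0.32999171 0.017     ]
14 [0.55699171 0.31412051 0.017     ]
12 [0.55972648 0.34409903 0.017     ]
```

View pics/f.png

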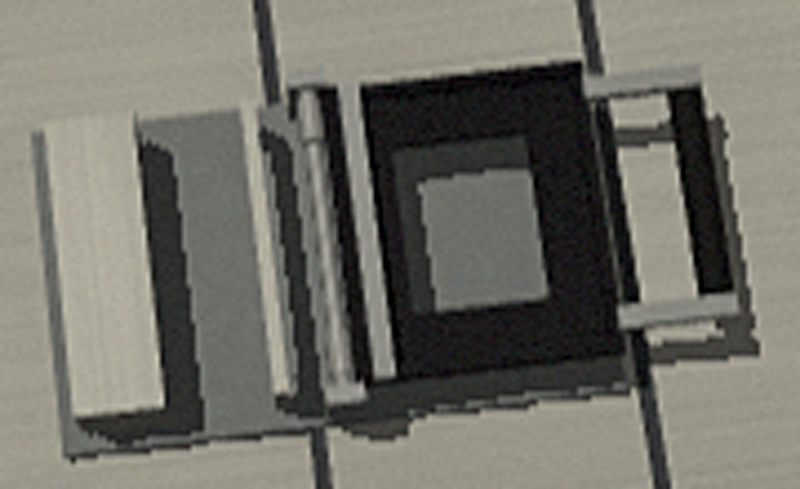

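The crop shows the hinge rod from (310,90) to (345,395), the lip from (350,85) to (385,375) and the sleeve centred at (701,191). The tray is empty and the yaw is a few degrees.

Run:
```python
from h import *
np.set_printoptions(precision=4,suppress=True)
g=lambda u,v,z: ray('top',(170+v/4.444-.4,255+u/4.444-.4),z)
for n,(p,q,z) in dict(hinge=((310,90),(345,393),.064),lip=((350,85),(385,375),.063),edgeR=((582,65),(630,355),.06),sleeve=((684,90),(718,292),.064),ledge=((135,112),(163,405),.059),ledgeL=((45,120),(73,413),.059),base=((36,132),(68,460),.01)).items():
    P,Q=g(*p,z),g(*q,z);d=P-Q;print(n,P,Q,'mid',(P+Q)/2,'len',np.hypot(*d[:2]),'yaw of x',np.arctan2(d[1],d[0])*57.3)
S=np.array([[.6406,.3077],[.6424,.3369],[.5570,.3141],[.5597,.3441]])
d=S[:2].mean(0)-S[2:].mean(0);print('plate',S.mean(0),np.degrees(np.arctan2(d[1],d[0])),np.hypot(*d))
s=read_state();print(Ro.from_rotvec(s['tcp_rot']).as_matrix(),s['time'])
```

```text
hinge [ 0.6127 -0.0164  0.064 ] [ 0.469  -0.0138  0.064 ] mid [ 0.5409 -0.0151  0.064 ] len 0.14370830867407816 yaw of x -1.0396809427284857
lip [ 0.613  -0.0352  0.063 ] [ 0.475  -0.0329  0.063 ] mid [ 0.544  -0.0341  0.063 ] len 0.1379836896252794 yaw of x -0.9615577694465134
edgeR [ 0.6096 -0.1444  0.06  ] [ 0.4703 -0.1451  0.06  ] mid [ 0.5399 -0.1448  0.06  ] len 0.1392716033068276 yaw of x 0.2921881617914822
sleeve [ 0.5902 -0.189   0.064 ] [ 0.4934 -0.189   0.064 ] mid [ 0.5418 -0.189   0.064 ] len 0.09688885301469619 yaw of x -0.04415442597864409
ledge [0.6142 0.0658 0.059 ] [0.475  0.0688 0.059 ] mid [0.5446 0.0673 0.059 ] len 0.13914901334462335 yaw of x -1.237169958337133
ledgeL [0.6157 0.1079 0.059 ] [0.4767 0.1098 0.059 ] mid [0.5462 0.1088 0.059 ] len 0.1390691480607273 yaw of x -0.782566988534011
base [0.6251 0.117  0.01  ] [0.4629 0.1188 0.01  ] mid [0.544  0.1179 0.01  ] len 0.16221728633836915 yaw of x -0.6229182340149526
plate [0.5999 0.3257] -4.675239950954721 0.08342758836260336
[[ 0.9685  0.2492  0.    ]
 [ 0.2492 -0.9685 -0.    ]
 [-0.      0.     -1.    ]] 1.0
```

step_arm --targets '[[[0,0,0.111],[0,0,0],50],[[0,0,0.111],[0,0,0],50],[[0,0,0.111],[0,0,0],50],[[0,0,0],[10,-30,2],50],[[0,0,0],[10,-32,2],50]]' --grip_force 60

```text
time: 1.42
tool_pos: [0.1927, -0.5942, 0.2996]
tcp_rot: [3.138, -0.132, 0.0]
wrist_force: [0.3, 0.7, 0.6]
width: 0.58
grip_force: 0.0
```

step_arm --targets '[[[0,0,0],[12,-34,3],50],[[0,0,0],[12,-34,3],50],[[0,0,0],[12,-34,3],50],[[0,0,0],[12,-34,3],50],[[0,0,0],[12,-34,3],50]]'

```text
time: 1.83
tool_pos: [0.2671, -0.4274, 0.2848]
tcp_rot: [3.139, -0.128, 0.001]
wrist_force: [0.5, 1.3, -0.5]
width: 0.584
grip_force: 0.0
```

step_arm --targets '[[[0,0,0],[12,-34,3],50],[[0,0,0],[12,-34,3],50],[[0,0,0],[12,-34,3],50],[[0,0,0],[12,-34,3],50],[[0,0,0],[12,-34,3],50]]'

```text
time: 2.25
tool_pos: [0.3406, -0.2628, 0.2701]
tcp_rot: [3.138, -0.128, 0.001]
wrist_force: [1.3, 0.4, -0.1]
width: 0.589
grip_force: 0.0
```

step_arm --targets '[[[0,0,0],[12,-34,3],50],[[0,0,0],[12,-34,3],50],[[0,0,0],[12,-34,3],50],[[0,0,0],[12,-34,3],50],[[0,0,0],[12,-34,3],50]]'

```text
time: 2.67
tool_pos: [0.4143, -0.0981, 0.2552]
tcp_rot: [3.139, -0.128, 0.002]
wrist_force: [0.2, -0.4, 0.3]
width: 0.586
grip_force: 0.0
```

step_arm --targets '[[[0,0,0],[12,-34,3],50],[[0,0,0],[12,-34,3],50],[[0,0,0],[12,-34,3],50],[[0,0,0],[12,-34,3],50],[[0,0,0],[12,-34,3],50]]'

```text
time: 3.08
tool_pos: [0.488, 0.0667, 0.2401]
tcp_rot: [3.139, -0.127, 0.001]
wrist_force: [0.4, -0.9, 0.2]
width: 0.588
grip_force: 0.0
```

step_arm --targets '[[[0,0,0],[11,-33,4],50],[[0,0,0],[11,-33,4],50],[[0,0,0],[11,-33,4],50],[[0,0,0],[11,-33,4],50],[[0,0,0],[11,-33,4],50]]'

```text
time: 3.5
tool_pos: [0.5562, 0.2266, 0.2198]
tcp_rot: [-3.139, 0.127, -0.001]
wrist_force: [1.2, -0.6, 0.4]
width: 0.586
grip_force: 0.0
```

step_arm --targets '[[[0,0,0],[12,-33,4],50],[[0,0,0],[12,-33,4],50],[[0,0,0],[10,-33,4],50],[[0,0,0],[0,0,0],50]]'

```text
time: 3.83
tool_pos: [0.599, 0.326, 0.2068]
tcp_rot: [-3.136, 0.123, -0.002]
wrist_force: [0.5, -0.0, 0.2]
width: 0.586
grip_force: 0.0
```

Run:
```python
from h import *
np.set_printoptions(precision=4,suppress=True)
s=read_state();a=save('wrist','w1.png')
for r in tip_of('wrist','plate_boss')[:2]:print(r['score'],r['at'],ray('wrist',r['at'],.025))
h=cv2.cvtColor(a,cv2.COLOR_RGB2HSV)
m=((h[...,1]>120)&((h[...,0]<15)|(h[...,0]>170))).astype('uint8')
n,_,st,ce=cv2.connectedComponentsWithStats(m)
for q,c in zip(st[1:],ce[1:]):
  if q[4]>60:print(q,ray('wrist',c[::-1],.017))
print(s['tool_pos'],s['tcp_rot'],s['time'])
```

```text
[302 161  11  12 113] [0.6424 0.3317 0.017 ]
[346 161  12  12 115] [0.6401 0.3022 0.017 ]
[317 215  26  36 698] [0.5957 0.3207 0.017 ]
[345 275  10  15 118] [0.5581 0.309  0.017 ]
[304 276  10  14 116] [0.5602 0.3385 0.017 ]
[298 376  10  16 125] [0.4767 0.351  0.017 ]
[336 376  10  17 124] [0.474  0.3217 0.017 ]
[0.599  0.326  0.2068] [-3.1363  0.1226 -0.0017] 3.8333
```

View pics/w1.png

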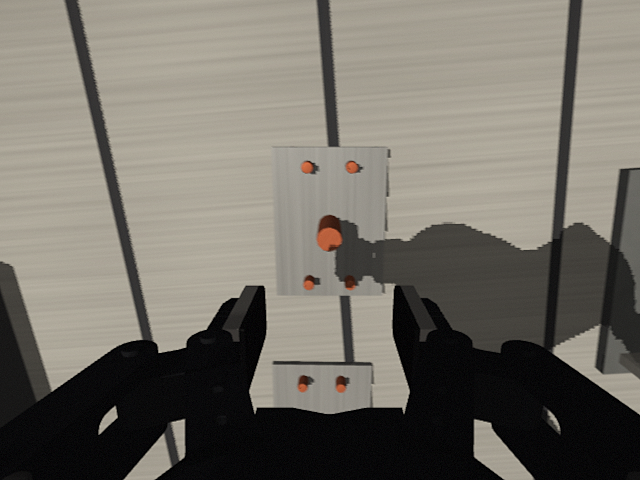

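The view shows the boss plate with its tall stud at (329,232) and four short studs. Its centre is (0.600, 0.322) and its yaw −4.7°. I'll descend and grip.

step_arm --targets '[[[0,0,0],[1,4,30],50],[[0,0,0],[0,0,35],50],[[0,0,0],[0,0,30],50],[[0,0,0],[0,0,18],50],[[0,0,0],[0,0,10],50]]'

```text
time: 4.35
tool_pos: [0.5959, 0.3141, 0.0816]
tcp_rot: [3.136, -0.129, -0.008]
wrist_force: [0.1, -0.7, 0.3]
width: 0.586
grip_force: 0.0
```

step_arm --targets '[[[0,0,0],[0,0,0],30],[[0,0,0],[0,0,0],10],[[0,0,0],[0,0,0],5],[[0,0,0],[0,0,0],5],[[0,0,0],[0,0,0],5]]'

```text
time: 4.77
tool_pos: [0.5994, 0.3168, 0.0869]
tcp_rot: [-3.138, 0.127, -0.004]
wrist_force: [-0.6, -0.7, 1.5]
width: 0.169
grip_force: 58.9
```

step_arm --targets '[[[0,0,0],[0,0,0],5],[[0,0,0],[0,0,0],5],[[0,0,0],[0,0,0],5]]'

```text
time: 5.02
tool_pos: [0.5994, 0.3168, 0.0869]
tcp_rot: [-3.138, 0.127, -0.004]
wrist_force: [-0.5, -1.2, 5.9]
width: 0.166
grip_force: 59.5
```

step_arm --targets '[[[0,0,0],[0,0,-15],5],[[0,0,0],[0,0,-30],5],[[0,0,0],[0,0,-35],5],[[0,0,0],[-2,20,-30],5],[[0,0,-0.07],[0,0,-20],5]]'

```text
time: 5.43
tool_pos: [0.5948, 0.2951, 0.2184]
tcp_rot: [3.141, -0.017, 0.003]
wrist_force: [0.8, 0.3, -3.1]
width: 0.165
grip_force: 59.3
```

step_arm --targets '[[[0,0,0],[-4,30,0],5],[[0,0,0],[-4,33,0],5],[[0,0,0],[-4,33,0],5],[[0,0,0],[-4,33,0],5],[[0,0,0],[-4,33,0],5]]'

```text
time: 5.85
tool_pos: [0.5717, 0.1337, 0.2149]
tcp_rot: [3.141, -0.017, -0.002]
wrist_force: [0.5, -1.0, -4.0]
width: 0.166
grip_force: 59.5
```

step_arm --targets '[[[0,0,0],[-5,33,0],5],[[0,0,0],[-5,33,0],5],[[0,0,0],[-5,33,0],5],[[0,0,0],[-5,33,0],5],[[0,0,0],[-5,33,0],5]]'

```text
time: 6.27
tool_pos: [0.5448, -0.031, 0.2149]
tcp_rot: [-3.141, 0.017, 0.001]
wrist_force: [1.0, 0.6, -4.4]
width: 0.168
grip_force: 59.5
```

step_arm --targets '[[[0,0,0],[-4,33,0],5],[[0,0,0],[-4,20,0],5],[[0,0,0],[0,0,0],5],[[0,0,0],[0,0,0],5]]'

```text
time: 6.6
tool_pos: [0.5366, -0.0834, 0.2149]
tcp_rot: [-3.141, 0.022, 0.001]
wrist_force: [0.4, 0.1, -4.6]
width: 0.164
grip_force: 59.5
```

Run:
```python
from h import *
np.set_printoptions(precision=4,suppress=True)
s=read_state();print(s['tool_pos'],s['tcp_rot'],s['wrist_force'],s['torque'],s['time'])
w=save('wrist','w2.png');t=save('top','t2.png');c=save('scene','s2.png')
cv2.imwrite('pics/m2.png',np.hstack([cv2.resize(w,(440,330)),cv2.resize(c[200:350,230:390],(352,330))])[:,:,::-1])
h=cv2.cvtColor(w,cv2.COLOR_RGB2HSV)
m=((h[...,1]>120)&((h[...,0]<15)|(h[...,0]>170))).astype('uint8')
n,_,st,ce=cv2.connectedComponentsWithStats(m)
zt=s['tool_pos'][2]-.0869+.017
for q,cc in zip(st[1:],ce[1:]):
  if q[4]>60:print(q,ray('wrist',cc[::-1],zt))
for n,z in dict(leaf_load=.054,leaf_handle=.06,nest=.059).items():
  for r in tip_of('wrist',n)[:1]:print(n,r['score'],r['at'],ray('wrist',r['at'],z))
```

```text
[ 0.5366 -0.0834  0.2149] [-3.1409  0.0219  0.0013] [ 0.4411  0.0622 -4.5769] [ 0.0438  0.0327 -0.0418] 6.6
[281 177  23  24 403] [ 0.584  -0.0697  0.145 ]
[361 179  23  24 414] [ 0.5829 -0.0987  0.145 ]
[ 307  270   45   85 3189] [ 0.534  -0.0826  0.145 ]
[620 303  20  26 362] [ 0.5327 -0.2025  0.145 ]
leaf_handle 0.71 [233.7, 505.3] [ 0.5437 -0.1885  0.06  ]
nest 0.74 [236.9, 127.7] [0.5438 0.0395 0.059 ]
```

View pics/m2.png

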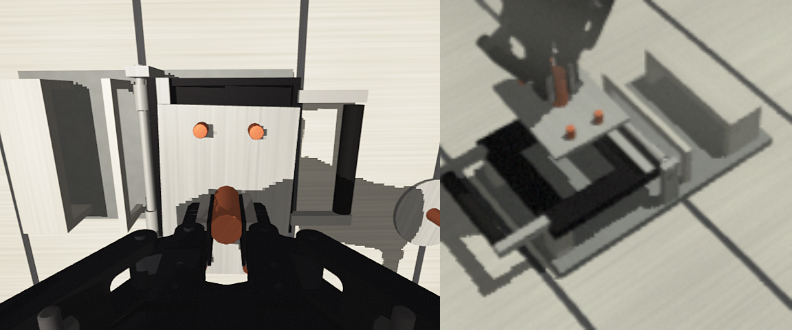

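The plate is held level above the tray. It needs about +2 mm in x and −5 mm in y, then lowering about 74 mm.

step_arm --targets '[[[0,0,0],[2,5,0],5],[[0,0,0],[0,0,25],5],[[0,0,0],[0,0,25],5],[[0,0,0],[0,0,12],5],[[0,0,0],[0,0,0],5]]'

```text
time: 7.32
tool_pos: [0.5367, -0.0868, 0.1491]
tcp_rot: [-3.14, 0.017, 0.012]
wrist_force: [-0.0, 0.6, -5.0]
width: 0.165
grip_force: 59.6
```

step_arm --targets '[[[0,0,0],[0,0,5],5],[[0,0,0],[0,0,4],5],[[0,0,0],[0,0,2],5],[[0,0,0],[0,0,0],5]]'

```text
time: 7.65
tool_pos: [0.5398, -0.0877, 0.1424]
tcp_rot: [3.141, -0.017, 0.001]
wrist_force: [0.3, 0.2, -3.9]
width: 0.169
grip_force: 59.6
```

step_arm --targets '[[[0,0,0],[0,0,1],5],[[0,0,0],[0,0,0],5]]'

```text
time: 7.82
tool_pos: [0.5398, -0.0877, 0.1415]
tcp_rot: [3.141, -0.018, 0.002]
wrist_force: [0.3, 0.0, -4.4]
width: 0.167
grip_force: 59.6
```

Run:
```python
from h import *
s=read_state();print(s['tool_pos'],s['wrist_force'],s['time'])
c=save('scene','s3.png');t=save('top','t3.png');w=save('wrist','w3.png')
cv2.imwrite('pics/m3.png',np.hstack([cv2.resize(w,(440,330)),cv2.resize(c[220:330,240:360],(360,330),interpolation=2)])[:,:,::-1])
```

```text
[ 0.53975404 -0.08767124  0.14146856] [ 0.25968113  0.0450343  -4.353298  ] 7.8167
```

View pics/m3.png

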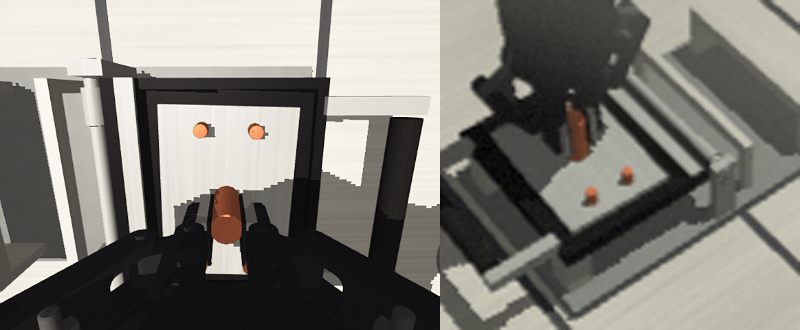

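The plate sits between the walls with a gap all round, and not yet on the floor. I'll lower it the last millimetres.

step_arm --targets '[[[0,0,0],[0,0,1],5],[[0,0,0],[0,0,0],5]]'

```text
time: 8.13
tool_pos: [0.5397, -0.0876, 0.1409]
tcp_rot: [3.141, -0.018, 0.001]
wrist_force: [-2.5, -0.2, 3.7]
width: 0.167
grip_force: 60.6
```

step_arm --targets '[[[0,0,0],[0,0,0.5],5],[[0,0,0],[0,0,0],5]]'

```text
time: 8.3
tool_pos: [0.5397, -0.0877, 0.1409]
tcp_rot: [3.141, -0.018, 0.001]
wrist_force: [-4.2, 0.4, 7.3]
width: 0.169
grip_force: 60.8
```

step_arm --targets '[[[0,0,0],[0,0,0],25],[[0,0,0],[0,0,0],40],[[0,0,0],[0,0,0],40],[[0,0,0],[0,0,-10],40],[[0,0,0],[0,0,-25],40]]'

```text
time: 8.72
tool_pos: [0.5368, -0.087, 0.1715]
tcp_rot: [-3.14, 0.018, 0.012]
wrist_force: [0.1, 0.2, -0.8]
width: 0.464
grip_force: 0.0
```

step_arm --targets '[[[0,0,0],[0,0,-30],40],[[0,0,0],[0,20,-10],40],[[0,0,0],[0,32,0],36],[[0,0,0],[1,32,0],36],[[0,0,0],[1,18,0],36]]'

```text
time: 9.13
tool_pos: [0.5408, -0.1922, 0.2162]
tcp_rot: [3.139, -0.018, 0.004]
wrist_force: [-0.5, -0.6, -0.0]
width: 0.423
grip_force: 0.0
```

step_arm --targets '[[[0,0,0],[0,0,0],36],[[0,0,0],[0,0,0],36]]'

```text
time: 9.3
tool_pos: [0.5403, -0.1904, 0.215]
tcp_rot: [-3.141, 0.021, -0.001]
wrist_force: [-0.3, 0.2, -0.0]
width: 0.421
grip_force: 0.0
```

Run:
```python
from h import *
np.set_printoptions(precision=4,suppress=True)
s=read_state();print(s['tool_pos'],s['tcp_rot'],s['wrist_force'],s['time'])
c=save('scene','s4.png');t=save('top','t4.png');w=save('wrist','w4.png')
for k in('wrist','scene','top'):
 for n,z in dict(leaf_load=.054,leaf_handle=.06,plate_boss=.079).items():
  for r in tip_of(k,n)[:1]:print(k,n,r['score'],r['at'],ray(k,r['at'],z))
cv2.imwrite('pics/m4.png',np.hstack([cv2.resize(w,(440,330)),cv2.resize(c[220:330,240:360],(360,330),interpolation=2)])[:,:,::-1])
```

```text
[ 0.5403 -0.1904  0.215 ] [-3.1414  0.0211 -0.0011] [-0.3496  0.1607 -0.0078] 9.3
wrist plate_boss 0.97 [247.5, 143.8] [ 0.5458 -0.0867  0.079 ]
scene leaf_handle 0.62 [290.0, 244.6] [ 0.5345 -0.1847  0.06  ]
scene plate_boss 0.64 [263.7, 286.7] [ 0.5449 -0.084   0.079 ]
top plate_boss 0.58 [215.8, 364.3] [ 0.5438 -0.0888  0.079 ]
```

View pics/m4.png

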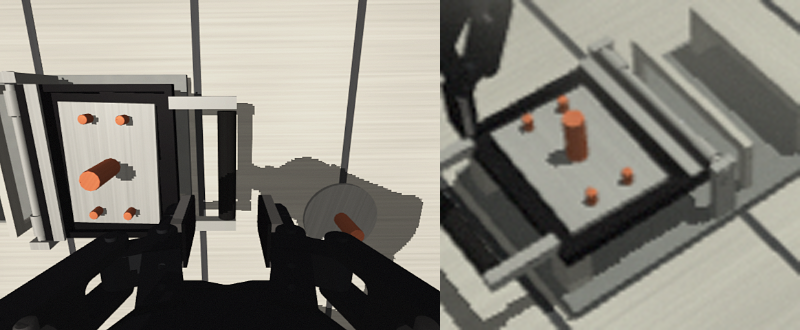

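The plate lies flat and free in the tray. The sleeve, at about (227,163) in the left view, is centred between the fingers. I'll lower onto the handle and grip it.

step_arm --targets '[[[0,0,0],[1,0,30],36],[[0,0,0],[0,0,30],36],[[0,0,0],[0,0,25],36],[[0,0,0],[0,0,16],36],[[0,0,0],[0,0,0],36]]'

```text
time: 10.32
tool_pos: [0.5382, -0.1884, 0.109]
tcp_rot: [-3.138, 0.018, 0.012]
wrist_force: [-2.0, 0.9, -0.3]
width: 0.422
grip_force: 0.0
```

step_arm --targets '[[[0,0,0],[0,0,0],20],[[0,0,0],[0,0,0],5],[[0,0,0],[0,0,0],5],[[0,0,0],[0,0,0],5],[[0,0,0],[0,0,0],5]]' --grip_force 50

```text
time: 10.73
tool_pos: [0.5417, -0.1894, 0.1143]
tcp_rot: [3.141, -0.018, 0.002]
wrist_force: [-0.9, 2.3, -0.6]
width: 0.17
grip_force: 48.8
```

step_arm --targets '[[[0,0,0],[0,-0.7,-15.2],5],[[0,0,0],[0,-2,-15.1],5],[[0,0,0],[0,-3.3,-14.9],5],[[0,0,0],[0,-4.6,-14.6],5],[[0,0,0],[0,-5.8,-14.1],5]]'

```text
time: 11.15
tool_pos: [0.5418, -0.1731, 0.1881]
tcp_rot: [3.141, -0.018, 0.002]
wrist_force: [3.0, 1.9, -6.7]
width: 0.167
grip_force: 49.0
```

step_arm --targets '[[[0,0,0],[0,-7.1,-13.5],5],[[0,0,0],[0,-8.2,-12.9],5],[[0,0,0],[0,-9.3,-12.1],5],[[0,0,0],[0,-10.3,-11.3],5]]'

```text
time: 11.48
tool_pos: [0.5421, -0.1378, 0.2384]
tcp_rot: [3.141, -0.018, 0.002]
wrist_force: [2.3, 0.9, -6.5]
width: 0.169
grip_force: 49.0
```

step_arm --targets '[[[0,0,0],[0,0,0],5],[[0,0,0],[0,0,0],5]]'

```text
time: 11.65
tool_pos: [0.5421, -0.1378, 0.2383]
tcp_rot: [3.14, -0.015, 0.002]
wrist_force: [1.4, -1.8, -2.3]
width: 0.169
grip_force: 49.8
```

Run:
```python
from h import *
s=read_state();print(s['tool_pos'],s['wrist_force'],s['time'])
c=save('scene','s5.png');t=save('top','t5.png')
cv2.imwrite('pics/m5.png',np.hstack([cv2.resize(t[160:280,255:415],(440,330)),cv2.resize(c[190:330,240:390],(353,330),interpolation=2)])[:,:,::-1])
```

```text
[ 0.54210257 -0.13781864  0.23833417] [ 1.44035347 -1.8001463  -2.322392  ] 11.65
```

View pics/m5.png

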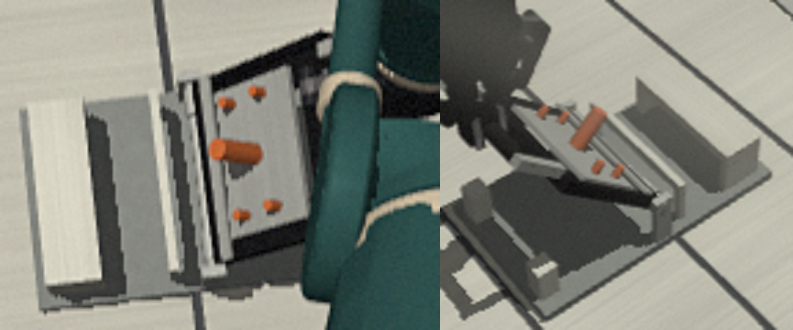

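The leaf is at 45° with low forces, and the plate has slid under the lip. I'll carry on over the top.

step_arm --targets '[[[0,0,0],[0,-11.3,-10.3],5],[[0,0,0],[0,-12.1,-9.3],5],[[0,0,0],[0,-12.9,-8.2],5],[[0,0,0],[0,-13.5,-7.1],5],[[0,0,0],[0,-14.1,-5.8],5]]'

```text
time: 12.17
tool_pos: [0.5426, -0.0737, 0.279]
tcp_rot: [3.141, -0.018, 0.001]
wrist_force: [2.1, -2.4, -2.4]
width: 0.17
grip_force: 49.8
```

step_arm --targets '[[[0,0,0],[0,-14.6,-4.6],5],[[0,0,0],[0,-14.9,-3.3],5],[[0,0,0],[0,-15.1,-2],5],[[0,0,0],[0,-15.2,-0.7],5],[[0,0,0],[0,-15.2,0.7],5]]'

```text
time: 12.58
tool_pos: [0.5432, 0.0022, 0.2885]
tcp_rot: [-3.141, 0.017, -0.001]
wrist_force: [2.1, -1.4, -3.1]
width: 0.164
grip_force: 49.7
```

step_arm --targets '[[[0,0,0],[0,-15.1,2],5],[[0,0,0],[0,-14.9,3.3],5],[[0,0,0],[0,-14.6,4.6],5],[[0,0,0],[0,-14.1,5.8],5],[[0,0,0],[0,-13.5,7.1],5]]'

```text
time: 13.0
tool_pos: [0.5439, 0.0746, 0.265]
tcp_rot: [-3.141, 0.017, -0.0]
wrist_force: [1.8, -2.6, -4.1]
width: 0.168
grip_force: 49.8
```

step_arm --targets '[[[0,0,0],[0,-12.9,8.2],5],[[0,0,0],[0,-12.1,9.3],5],[[0,0,0],[0,-11.3,10.3],5],[[0,0,0],[0,-10.3,11.3],5],[[0,0,0],[0,-9.3,12.1],5]]'

```text
time: 13.42
tool_pos: [0.5444, 0.1302, 0.2126]
tcp_rot: [-3.141, 0.017, 0.001]
wrist_force: [-0.8, 1.8, -1.0]
width: 0.17
grip_force: 50.0
```

step_arm --targets '[[[0,0,0],[0,-8.2,12.9],5],[[0,0,0],[0,-7.1,13.5],5],[[0,0,0],[0,-5.8,14.1],5],[[0,0,0],[0,0,0],5]]'

```text
time: 13.75
tool_pos: [0.5446, 0.1514, 0.1697]
tcp_rot: [-3.14, 0.017, 0.002]
wrist_force: [0.6, 6.3, -0.6]
width: 0.166
grip_force: 50.1
```

Run:
```python
from h import *
c=save('scene','s6.png');t=save('top','t6.png')
cv2.imwrite('pics/m6.png',np.hstack([cv2.resize(t[160:280,255:415],(440,330)),cv2.resize(c[190:330,240:390],(353,330),interpolation=2)])[:,:,::-1])
```

```text
(no output)
```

View pics/m6.png

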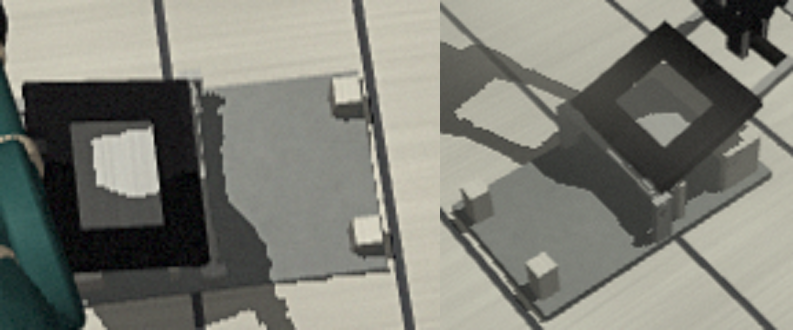

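The leaf is nearly over. The plate's underside shows through the window and nothing is lost. I'll close the last 18°.

step_arm --targets '[[[0,0,0],[0,-4,13],5],[[0,0,0],[0,-3,14],5],[[0,0,0],[0,-1.5,12],5],[[0,0,0],[0,-0.5,9],5],[[0,0,0],[0,0,0],5]]'

```text
time: 14.27
tool_pos: [0.5447, 0.1601, 0.1224]
tcp_rot: [-3.139, 0.019, 0.001]
wrist_force: [0.2, 7.4, -1.9]
width: 0.165
grip_force: 50.1
```

step_arm --targets '[[[0,0,0],[0,0,4],5],[[0,0,0],[0,0,2],5],[[0,0,0],[0,0,0],5]]'

```text
time: 14.52
tool_pos: [0.5447, 0.1603, 0.1176]
tcp_rot: [-3.139, 0.019, 0.001]
wrist_force: [-1.3, 9.0, -1.0]
width: 0.17
grip_force: 50.0
```

step_arm --targets '[[[0,0,0],[0,0,2],5],[[0,0,0],[0,0,1],5],[[0,0,0],[0,0,0],5]]'

```text
time: 14.77
tool_pos: [0.5447, 0.1603, 0.1148]
tcp_rot: [-3.139, 0.019, 0.001]
wrist_force: [-1.2, 9.0, -2.1]
width: 0.171
grip_force: 50.0
```

step_arm --targets '[[[0,0,0],[0,0,1],5],[[0,0,0],[0,0,0],5]]'

```text
time: 14.93
tool_pos: [0.5448, 0.1603, 0.1143]
tcp_rot: [-3.139, 0.019, 0.001]
wrist_force: [-2.5, 8.7, -1.3]
width: 0.169
grip_force: 50.3
```

step_arm --targets '[[[0,0,0],[0,0,1],5],[[0,0,0],[0,0,0],5]]'

```text
time: 15.1
tool_pos: [0.5448, 0.1603, 0.1142]
tcp_rot: [-3.139, 0.019, 0.002]
wrist_force: [-5.0, 6.5, 5.3]
width: 0.167
grip_force: 50.9
```

step_arm --targets '[[[0,0,0],[0,0,1],5],[[0,0,0],[0,0,0],5]]'

```text
time: 15.27
tool_pos: [0.5448, 0.1603, 0.1141]
tcp_rot: [-3.139, 0.019, 0.002]
wrist_force: [-7.4, 6.3, 12.0]
width: 0.166
grip_force: 51.4
```

It's shut against the stop. Now release and back off.

step_arm --targets '[[[0,0,0],[0,0,0],25],[[0,0,0],[0,0,0],36],[[0,0,0],[0,0,0],36],[[0,0,0],[0,0,-10],36],[[0,0,0],[0,0,-25],36]]'

```text
time: 15.68
tool_pos: [0.5423, 0.1576, 0.1447]
tcp_rot: [3.139, -0.018, -0.013]
wrist_force: [0.1, -0.6, -0.6]
width: 0.424
grip_force: 0.0
```

step_arm --targets '[[[0,0,0],[0,0,-35],36],[[0,0,0],[0,0,-35],36],[[0,0,0],[-20,-25,-15],36],[[0,0,0],[-20,-30,0],36],[[0,0,0],[0,0,0],36]]'

```text
time: 16.1
tool_pos: [0.5044, 0.2176, 0.2358]
tcp_rot: [-3.138, 0.015, -0.004]
wrist_force: [-0.0, -0.1, -0.3]
width: 0.422
grip_force: 0.0
```

Run:
```python
from h import *
s=read_state();print(s['tool_pos'],s['wrist_force'],s['time'])
c=save('scene','s7.png');t=save('top','t7.png')
for n,z in dict(leaf_handle=.06,plain_mid=.0025,flange_boss=.025).items():
  for k in('top','scene'):
    for r in tip_of(k,n)[:1]:print(k,n,r['score'],ray(k,r['at'],z))
cv2.imwrite('pics/m7.png',np.hstack([cv2.resize(t[160:280,255:415],(440,330)),cv2.resize(c[190:330,240:390],(353,330),interpolation=2)])[:,:,::-1])
```

```text
[0.50443059 0.21756893 0.2358128 ] [-0.04509566 -0.11258851 -0.28894264] 16.1
top leaf_handle 0.82 [0.54302152 0.16181758 0.06      ]
scene leaf_handle 0.97 [0.54456576 0.16816401 0.06      ]
scene plain_mid 0.59 [0.44012619 0.33071983 0.0025    ]
top flange_boss 0.63 [ 0.45883743 -0.32024744  0.025     ]
scene flange_boss 0.78 [ 0.45954496 -0.32409792  0.025     ]
```

View pics/m7.png

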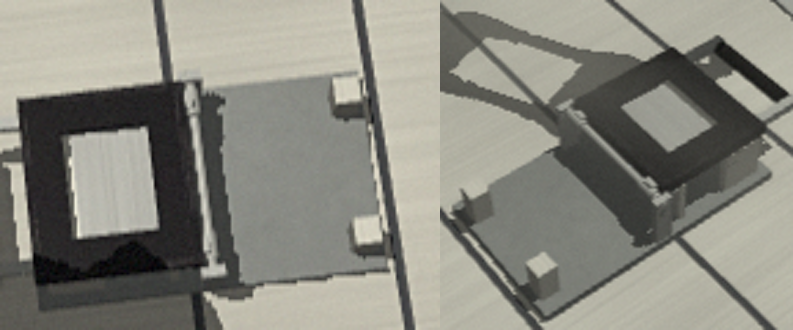

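The leaf is shut and level, the plate's underside fills its window, and the other parts are untouched.

```bash
python3 -c "from workcell import *;print(finish_job())"
```

```text
the job is handed in; nothing more can be done
None
```

I loaded the plate with the tall stud into the leaf studs up, swung the leaf shut so the plate lies studs down in the nest, left the other two parts alone, and handed the job in at about 16 s.

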